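# Check two test points and press the access panel home

### The job

Take the red insulated tester out of its holder and gently touch its blade tip on the contact pin of the red test point, then on that of the yellow one. Then put the blade into the slot of the brass quarter-turn fastener, turn it clockwise until the slot lines up with the two red marks while the sprung access panel is still raised, and only then push the panel down fully against its frame with the tester. The program finishes while still gripping the tester and holding the panel pressed home; leave the other things on the bench where they are.

Things in the scene. Friction and masses are not known exactly. Their poses are not given: they have to be found in the camera images.
- tester_handle (a point): centre of the square handle of the loose red tester (about 100 g), standing upright in a grey holder. Its z points up, away from the blade. Handle 20 x 20 mm, flats facing its x and y, 62 mm long (31 mm up and down from here); below it a black round guard 36 mm across, 5 mm thick, a round shank 10 mm across and the blade. Fingertips may rest on the guard to push down
- tester_tip (a point): middle of the blade's tip edge, the lowest point of the tester, 88 mm below tester_handle; same axes. The flat steel blade is 16 mm wide along y, 3.5 mm thick along x, 18 mm long; its last 5 mm taper to 2 mm thick, 15 mm wide. The guard's underside is 52 mm above the tip; the tester is 125 mm long
- tester: the same tester; its origin is the blade tip, axes as above
- holder: grey block 60 x 60 mm, 56 mm high, fixed, origin under its centre on the worktop. The tester's shank hangs loosely in a 25 mm square pocket, the guard resting on the block: the tip starts 4 mm above the worktop and must rise 55 mm to come free. Two fixed tall beige machines stand behind it, from x = 0.5 on, between y = -0.1 and 0.65: carry the tester round in front of them
- cabinet: fixed blue instrument, 190 mm (its x) x 150 mm (its y) x 55 mm high, origin under its centre on the worktop. The sprung aluminium panel (107 x 117 mm, 4 mm thick) lies over its -x half, centred 35 mm to -x of the origin; the test points stand on its +x half. Two red line marks on the panel, one either side of the fastener, lie along the cabinet's x axis
- panel (a joint): how far the panel is pushed down, m: 0 = raised on its springs (8 mm gap above the black gasket of the frame), 0.008 = fully down on the frame. It starts to move at about 4 N and needs about 10 N to be fully down; it springs back up when let go
- fastener (a joint): angle of the fastener's slot from the red marks, rad, counter-clockwise from above: 0 = the slot lines up with the marks (along the cabinet's x axis), positive = it must still be turned clockwise by that much. Starts 0.9 to 1.4; stop at -0.12; turns stiffly (about 0.03 N m) and stays where it is left
- fastener_slot (a point): centre of the slot's mouth on top of the round brass fastener head (34 mm across), in the middle of the panel, 82 mm above the worktop while the panel is up; moves with panel and fastener. Its x axis points along the slot. Slot 6 mm wide (mouth chamfered to 9.6 mm), 10 mm deep, open at both ends: the blade has about 0.15 rad of play either way
- tp_red: red square test point, 30 x 30 mm, on top of the cabinet, fixed; origin under its centre. Red and yellow may change places
- tp_red_top (a point): top centre of the red test point's sprung brass contact pin (14 mm across), 73 mm above the worktop; the pin gives way 6 mm, taking about 1 N to start and 6 N at the bottom. This point does not move with the pin
- tp_yellow: yellow square test point, otherwise the same as the red one
- tp_yellow_top (a point): top centre of the yellow test point's sprung brass contact pin; same measures as the red one
- bottle: brown glass bottle with a black cap, 62 mm across, 130 mm high, bystander
- plate: flat white plate with a foil, 86 x 128 x 15 mm, bystander
- tape: roll of yellow tape lying flat, 83 mm across, 19 mm high, bystander
- pipette: white and blue pipette lying down, 240 x 37 x 28 mm, bystander
- timer: white bench timer, 66 x 66 x 18 mm, bystander

How it is judged (in metres and radians):
On the way, in this order (a step that is already met when the one before it is completed fails the run):
1. the blade tip of the gripped tester touches the red test point's pin (contact force between tester and tp_red above 0.5 N and horizontal distance between tester_tip and tp_red_top below 0.012 m and contact force between the fingers and tester above 1 N), for 0.1 s.
2. the blade tip of the gripped tester touches the yellow test point's pin (contact force between tester and tp_yellow above 0.5 N and horizontal distance between tester_tip and tp_yellow_top below 0.012 m and contact force between the fingers and tester above 1 N), for 0.1 s.
3. the slot lines up with the marks (within 0.17 rad), the gripped tester's blade in the slot and the panel still raised (less than 6 mm down) (value of joint fastener below 0.17 rad and value of joint panel below 0.006 m and distance between tester_tip and fastener_slot below 0.02 m and contact force between the fingers and tester above 1 N), for 0.1 s.
At the end, for the whole second after the job is handed in: The gripped tester, upright within 0.25 rad, has its blade over 4 mm deep in the slot and presses with more than 5 N; the panel is at least 6.8 of its 8 mm down, the slot within 0.17 rad of the marks; fingers and arm do not touch the cabinet themselves (value of joint panel above 0.0068 m and value of joint fastener below 0.17 rad and contact force between tester and cabinet above 5 N and contact force between the fingers and tester above 1 N and contact force between each of the arm, the fingers and cabinet below 0.5 N and z of tester_tip in the frame of fastener_slot below -0.004 m and distance between tester_tip and fastener_slot below 0.02 m and angle between tester_tip's own z axis and vertical below 0.25 rad); the arm keeps its last pose, push and grip.
It fails at once if a test point is struck hard (over 25 N) (contact force between tester and tp_red above 25 N or contact force between tester and tp_yellow above 25 N).
It fails at once if a bystander is moved by more than 30 mm (distance of any of bottle, plate, tape, pipette, timer from where it was at the start of the episode above 0.03 m).
It also fails if it takes over 58 s, if anything falls off the work surface, if the arm or the gripper's body presses on something with over 40 N, if the wrist force passes 120 N, or if a joint passes its speed limit or range.

### The arm

A 7-joint arm with a two-finger parallel gripper is mounted at the origin on a cart in front of the work surface, level with it; the furniture and walls round the work are solid. World frame = base frame: x ahead of the robot, y to its left, z up, the work surface at z = 0. Lengths are in m, angles in degrees, forces in N, time in s.
With the tool pointing down it reaches from about 0.425 to 0.925 m from the base axis. Payload 6.8 kg.
Tool frame: the origin (TCP) lies at the very end of the fingers, on their centre line; the grasp point (between the pads) lies 19 mm behind it; z points along the fingers, y is the line along which they close (so a half turn about z gives the same grasp; the last joint's range is limited). The gripper opens to 85 mm and grips with 20 to 120 N. Pads are 22 mm wide; open, the fingers measure 114 mm over their backs; the gripper's body (76 mm by 85 mm) begins 54 mm behind the grasp point. The pads swing forward as they close: fully open they stand 13 mm farther back than shut.
Start: joints at [61.759, 27.33, 1.283, 89.118, -0.659, 63.558, -4.761], TCP at [0.253, -0.626, 0.231] pointing down, gripper open.
Joint ranges: [-169.35, 169.35], [-19.33, 120.38], [-80.79, 83.38], [13.8, 139.57], [-78.32, 258.32], [9.67, 109.79], [-169.56, 169.56]. Speed limits (degrees/s): [136.94, 136.94, 180, 180, 180, 180, 180].

### API

Orientations are given as a 3x3 rotation matrix whose columns are the frame's x, y, z axes.
In Python, from cell import readout, cams, bot gives the robot as it stands.
- The arm moves only by the tool play_rows, never from a script. Its argument "increments" is a list of rows, each a list of 7 numbers: the shift along the tool's x, y, z as a fraction of full scale, then the turn, a rotation vector about the tool's x, y, z as a fraction of full scale, then the closure, from 0 (fully open) to 1 (shut). In form: [[dx, dy, dz, ax, ay, az, claw], ...]. A call has exactly 5 rows; each row shifts and turns the commanded pose from where the row before left it, along the tool's axes as they then stand; what a row does not reach is not made up. Full scale, the value 1, is 120 mm for a shift and 4 degrees for a turn. A row lasts 1/12 s, in which the tool goes at most 41.7 mm and 7.16 degrees, less where a joint would pass 70% of its speed; a pose out of reach is approached as far as the arm can. A call with a number of a shift or a turn outside -1 to 1 is refused whole. A call with a gripper value outside its range is refused whole. The fingers move at their own pace and stop on an object; the grip force is fixed at half the most. Time passes only in rows, so rows that do not move let the fingers close, or fill a call up. It gives the time, the measured TCP pose, the force, the opening and the grip force at its end, in the units of the state.
- readout.get_obs(): the state, without advancing time (a new reading comes with each control period).
- cams.snapshot(name): name is "scene" or "side" or "wrist"; returns a dict with "color" (400x640x3 uint8, red, green, blue), "vfov" (degrees; the focal length in pixels is half the picture's height over the tangent of half this angle, whatever the lens; pixels are square), "cx", "cy" (the principal point, pixels), "origin" and "orientation" of the camera in the world. Camera axes: x right, y up, looking along -z (the intrinsics and any distortion apply to the point x, -y, -z); pixel columns grow to the right and rows downward; lengths in m; the calibration is good to about 2 mm. A picture is of the moment at which its call begins. There is no depth.
- bot.finish_job(): hands the job in; it is judged then, once.
The state is a dict: "time_s": time; "joint_pos": joint angles; "joint_velocities": joint speeds; "effort": joint torques, N m; "eef_pos": TCP position; "tcp_rot": TCP orientation; "ft_force": force on the tool from outside, world axes, zero at the start; "moment": the same for the moment, N m; "finger_gap": finger opening in m; "finger_force": force on a finger pad.
Only numpy, scipy, OpenCV 4.12 (cv2) and the standard library are available. Lean on these libraries where they do the work, as an engineer would, in place of code of your own. Each camera call takes 0.05 s, during which the arm holds its last target. There are 200 camera calls.

## Working session

There is one attempt and no reset: what is moved stays moved. The work goes in short steps, Python scripts to look and compute and a tool call to move; the robot and the scene stay as the last step left them, time stands still between calls to the robot, and variables do not carry over. Pictures are saved under pics/ and viewed, at most 10 in all, crops included, and the job is handed in when it is done.

Besides the shell and the picture viewer there is one more tool, called after ">>>" as name(argument=value, ...) on one line, values as JSON. play_rows: Moves the arm, as the interface text tells. Its arguments: {"type":"object","properties":{"increments":{"type":"array"}},"required":["increments"]}

```bash
ls; mkdir -p pics; python3 - <<'E'
from cell import readout,cams,bot
import cv2,json,numpy as np,pickle
s=readout.get_obs();print(s)
D={}
for n in("scene","side","wrist"):
    d=cams.snapshot(n);D[n]=d
    cv2.imwrite(f"pics/{n}0.png",d["color"][:,:,::-1])
    print(n,{k:(np.round(v,4).tolist() if not isinstance(v,str) else v) for k,v in d.items() if k!="color"})
pickle.dump(D,open("d0.pkl","wb"))
E
```

```text
pics
{'time_s': 0.0, 'joint_pos': array([61.76085661, 27.375415  ,  1.28043191, 89.17731823, -0.66022033,
       63.557557  , -4.76067937]), 'joint_velocities': array([ 0.08062082, -0.04003441,  0.03391822,  0.03467507, -0.00837869,
        0.03355525, -0.02070541]), 'effort': array([-9.08745028e-05, -5.96458590e+01,  1.60747737e+00, -2.81204313e+01,
        1.22833857e-02,  9.49329376e-03,  3.92941018e-06]), 'eef_pos': array([ 0.25312636, -0.6251136 ,  0.23033763]), 'tcp_rot': array([[ 9.26880669e-01,  3.75355319e-01, -7.80799312e-04],
       [ 3.75356113e-01, -9.26879263e-01,  1.61838529e-03],
       [-1.16237165e-04, -1.79312783e-03, -9.99998386e-01]]), 'ft_force': array([-0.07877165,  0.31110767, -0.04451723]), 'moment': array([-0.0543922 , -0.00326984,  0.013234  ]), 'finger_force': 0.0, 'finger_gap': 0.08534109248327282}
scene {'vfov': 53.0689, 'cx': 316.1931, 'cy': 195.2311, 'origin': [-0.2195, 0.8957, 0.7909], 'orientation': [[-0.7895, 0.2986, -0.5362], [-0.6138, -0.3816, 0.6912], [0.0017, 0.8748, 0.4845]]}
side {'vfov': 50.4645, 'cx': 323.999, 'cy': 202.8563, 'origin': [-0.001, -1.1443, 0.9831], 'orientation': [[0.8807, 0.2962, -0.3697], [-0.4734, 0.5233, -0.7085], [-0.0164, 0.799, 0.6011]]}
wrist {'vfov': 68.9108, 'cx': 316.5761, 'cy': 196.1568, 'origin': [0.3271, -0.596, 0.3733], 'orientation': [[0.3751, 0.8808, 0.289], [-0.927, 0.3569, 0.1155], [-0.0015, -0.3112, 0.9503]]}
```

View pics/scene0.png

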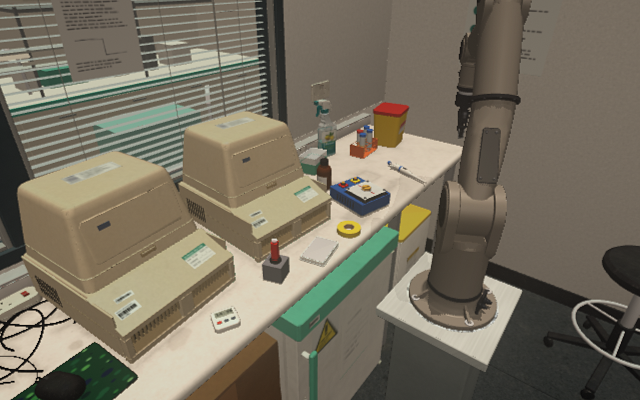

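View pics/side0.png

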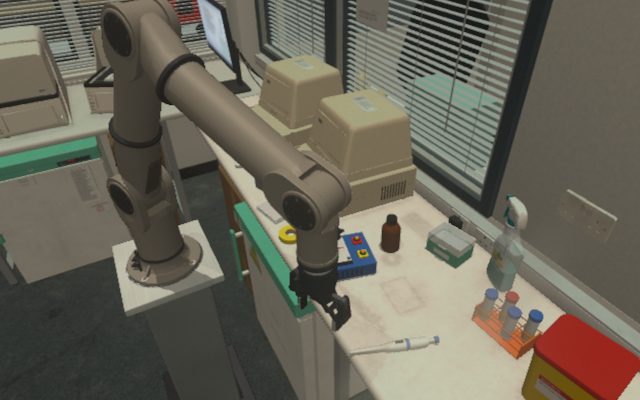

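The scene view shows the tester in its holder near (275,262), the cabinet near (360,195), tape at (348,229), plate at (320,250), and timer at (226,319). The side view shows the test points near (357,240) and (363,254). I'll enlarge these areas.

```bash
python3 - <<'E'
import cv2,numpy as np
a=cv2.imread("pics/scene0.png");b=cv2.imread("pics/side0.png")
f=lambda i,x,y,w,h,k:cv2.resize(i[y:y+h,x:x+w],None,fx=k,fy=k,interpolation=cv2.INTER_CUBIC)
c=np.hstack([f(a,250,230,50,60,8),f(a,325,170,70,48,10)[:480,:400]]) if 0 else None
p=np.zeros((600,800,3),np.uint8)
p[:480,:320]=f(a,255,230,40,60,8)
p[:360,320:800]=f(a,328,172,60,45,8)
p[360:600,480:800]=f(b,325,225,60,45,6)[:240,:320]
cv2.imwrite("pics/crop0.png",p)
E
```

```text
(no output)
```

View pics/crop0.png

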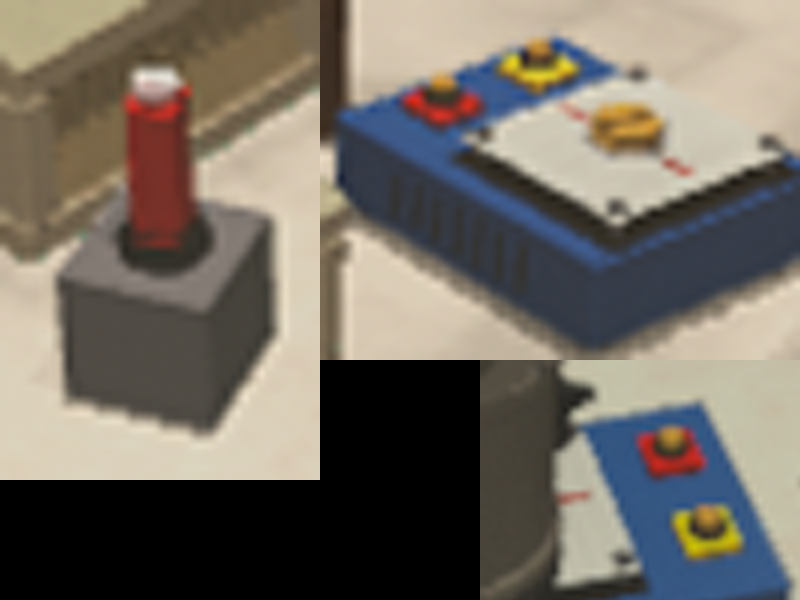

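The crops show the holder top corners, tester, pins and fastener clearly. The slot lies roughly along (600,133)-(655,122), and the marks along (562,105)-(692,172). Next I'll fit the poses.

```bash
cat > h.py <<'E'
import numpy as np,cv2,pickle
from scipy.optimize import least_squares
def ray(d,u,v):
    f=200/np.tan(np.radians(d["vfov"])/2);R=np.array(d["orientation"])
    r=R@np.array([(u-d["cx"])/f,-(v-d["cy"])/f,-1.]);return np.array(d["origin"]),r
def atz(d,u,v,z):
    o,r=ray(d,u,v);return o+r*(z-o[2])/r[2]
def proj(d,P):
    f=200/np.tan(np.radians(d["vfov"])/2)
    c=(np.atleast_2d(P)-d["origin"])@np.array(d["orientation"])
    return np.c_[d["cx"]+f*c[:,0]/-c[:,2],d["cy"]-f*c[:,1]/-c[:,2]]
def fit(d,loc,px,g):
    def w(p):
        c,s=np.cos(p[2]),np.sin(p[2]);L=np.array(loc)
        return np.c_[p[0]+c*L[:,0]-s*L[:,1],p[1]+s*L[:,0]+c*L[:,1],L[:,2]]
    r=least_squares(lambda p:(proj(d,w(p))-px).ravel(),g);return r.x,r.fun.reshape(-1,2)
E
python3 - <<'E'
from h import *
D=pickle.load(open("d0.pkl","rb"));s=D["scene"];b=D["side"]
A=lambda x,y:(255+x/8-.44,230+y/8-.44)
B=lambda x,y:(328+(x-320)/8-.44,172+y/8-.44)
C=lambda x,y:(325+(x-480)/6-.42,225+(y-360)/6-.42)
print("holder corners",[atz(s,*A(*p),.056)[:2].round(4) for p in((58,283),(212,308),(272,218),(115,200))])
print("tester top",atz(s,*A(158,73),.129)[:2],"cap base",atz(s,*A(158,93),.123)[:2],"guard",atz(s,*A(165,245),.0585)[:2])
for n,p,z in(("red",(440,80),.073),("yel",(540,47),.073),("fast",(627,116),.082),("s1",(603,128),.082),("s2",(653,115),.082),("m1",(562,105),.072),("m2",(692,172),.072),("cl",(338,113),.055),("cf",(600,268),.055),("cb",(555,40),.055),("cf0",(598,345),0)):
    print(n,atz(s,*B(*p),z)[:2].round(4))
for n,p,z in(("red",(672,437),.073),("yel",(709,515),.073),("c1",(700,403),.055),("c2",(788,583),.055)):
    print("side",n,atz(b,*C(*p),z)[:2].round(4))
for n,u,v in (("bottle",391,245),):print(n,atz(b,u,v,0))
print("tape",atz(s,348,230,0.01),"plate",atz(s,320,250,.01),"timer",atz(s,226,319,.01))
E
```

```text
holder corners [array([0.463, 0.271]), array([0.4098, 0.2473]), array([0.4273, 0.1951]), array([0.4806, 0.223 ])]
tester top [0.4502531  0.22689523] cap base [0.44788876 0.22985079] guard [0.4452941  0.23350158]
red [ 0.5616 -0.2804]
yel [ 0.5427 -0.3416]
fast [ 0.4601 -0.2895]
s1 [ 0.4626 -0.272 ]
s2 [ 0.4509 -0.298 ]
m1 [ 0.5007 -0.2966]
m2 [ 0.4159 -0.2767]
cl [ 0.6005 -0.2491]
cf [ 0.4172 -0.1998]
cb [ 0.5601 -0.3842]
cf0 [ 0.4274 -0.2203]
side red [ 0.5625 -0.2858]
side yel [ 0.5473 -0.3465]
side c1 [ 0.6021 -0.2523]
side c2 [ 0.5662 -0.3929]
bottle [ 6.88946793e-01 -3.06833822e-01 -1.11022302e-16]
tape [ 0.40442708 -0.08942551  0.01      ] plate [0.41126199 0.06210536 0.01      ] timer [0.42346629 0.44582763 0.01      ]
```

>>> play_rows(increments=[[0.27,-0.18,-0.04,0,0,0,0],[0.27,-0.18,-0.04,0,0,0,0],[0.27,-0.18,-0.04,0,0,0,0],[0.27,-0.18,-0.04,0,0,0,0],[0.27,-0.18,-0.04,0,0,0,0]])

```text
time_s: 0.57
eef_pos: [0.3636, -0.463, 0.2553]
tcp_rot: [[0.927, 0.375, -0.0], [0.375, -0.927, 0.0], [-0.0, -0.0, -1.0]]
ft_force: [1.2, 0.0, 0.1]
finger_gap: 0.0852
finger_force: 0.0
```

>>> play_rows(increments=[[0.27,-0.18,-0.04,0,0,0,0],[0.27,-0.18,-0.04,0,0,0,0],[0.27,-0.18,-0.04,0,0,0,0],[0.27,-0.18,-0.04,0,0,0,0],[0,0,0,0,0,0,0]])

```text
time_s: 0.98
eef_pos: [0.4567, -0.3276, 0.2756]
tcp_rot: [[0.922, 0.387, 0.004], [0.387, -0.922, 0.003], [0.005, -0.001, -1.0]]
ft_force: [1.2, 1.7, 0.8]
finger_gap: 0.0856
finger_force: 0.0
```

```bash
python3 - <<'E'
from h import *
from cell import readout,cams
d=cams.snapshot("wrist");s=readout.get_obs();print(s["eef_pos"],s["tcp_rot"],s["joint_pos"],s["time_s"],s["ft_force"])
pickle.dump(d,open("w1.pkl","wb"));cv2.imwrite("pics/w1.png",d["color"][:,:,::-1])
D=pickle.load(open("d0.pkl","rb"))["scene"]
for p in((233,265),(260,262),(132,352),(330,213)):print(p,atz(D,*p,0))
E
```

```text
[ 0.45401844 -0.33136245  0.27503141] [[ 9.23516918e-01  3.83552675e-01  1.96178397e-03]
 [ 3.83550990e-01 -9.23518937e-01  1.18773944e-03]
 [ 2.26730528e-03 -3.44453280e-04 -9.99997370e-01]] [ 35.78607356  14.7181086   -7.19610753 101.52997142   1.90567137
  63.80973396 -39.46166978] 1.0333 [-1.03301274 -0.88003082  0.39449737]
(233, 265) [ 5.85091394e-01  2.78546645e-01 -1.11022302e-16]
(260, 262) [0.52964999 0.21653736 0.        ]
(132, 352) [0.52822573 0.64765775 0.        ]
(330, 213) [ 0.52995155 -0.15547939  0.        ]
```

View pics/w1.png

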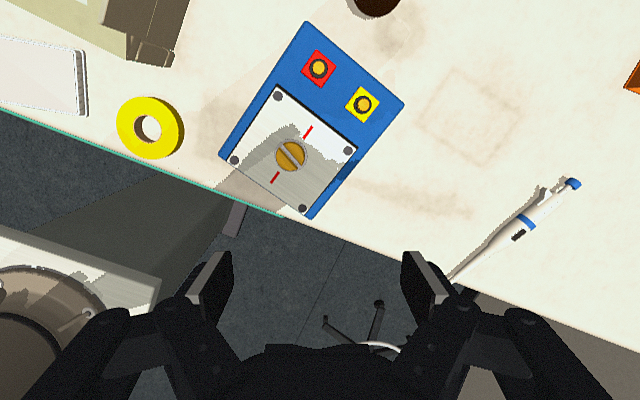

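The wrist view shows the red pin at (319,68), the yellow at (363,104), the fastener at (290,155) with its slot running upper-left to lower-right, and the marks at (308,132) and (275,177). Next: measurements from this frame and an enlarged crop.

```bash
python3 - <<'E'
from h import *
a=cv2.imread("pics/w1.png")
p=np.hstack([cv2.resize(a[125:185,260:320],None,fx=8,fy=8,interpolation=cv2.INTER_CUBIC),cv2.resize(a[45:120,300:380],(320,300),interpolation=cv2.INTER_CUBIC)[:,:].copy() if 0 else cv2.copyMakeBorder(cv2.resize(a[45:120,300:380],None,fx=4,fy=4,interpolation=cv2.INTER_CUBIC),0,180,0,0,cv2.BORDER_CONSTANT)])
cv2.imwrite("pics/w1c.png",p)
d=pickle.load(open("w1.pkl","rb"))
for n,p,z in(("red",(319,68),.073),("yel",(363,104),.073),("fast",(290,155),.082),("m1",(312,127),.072),("m2",(272,182),.072),("c1",(306,22),.055),("c2",(405,102),.055),("c3",(219,157),.055)):
    print(n,atz(d,*p,z)[:2].round(4))
E
```

```text
red [ 0.5633 -0.2861]
yel [ 0.548  -0.3466]
fast [ 0.4637 -0.2915]
m1 [ 0.5021 -0.3031]
m2 [ 0.422  -0.2829]
c1 [ 0.6024 -0.2542]
c2 [ 0.5703 -0.3941]
c3 [ 0.4216 -0.2095]
```

View pics/w1c.png

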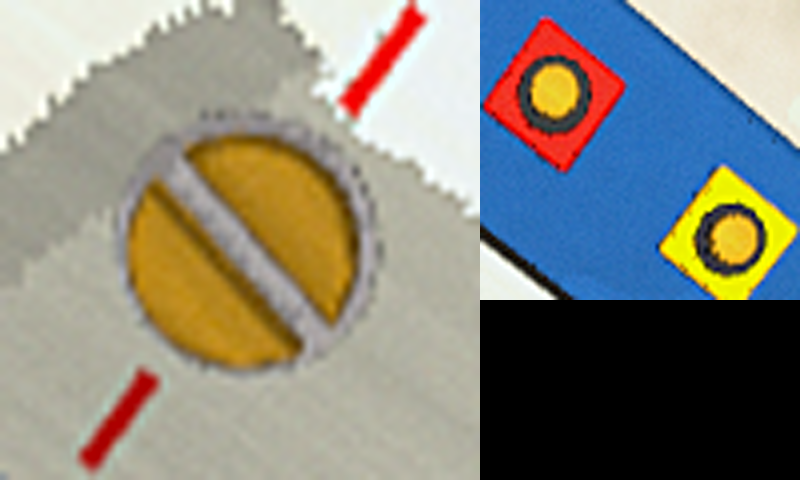

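Head centre is at crop (243,250), the slot ends are at (168,165) and (320,345), and the marks run from (417,12) to (88,465). The pin centres are also confirmed.

```bash
python3 - <<'E'
from h import *
d=pickle.load(open("w1.pkl","rb"))
q=lambda x,y,z:atz(d,260+x/8-.44,125+y/8-.44,z)[:2]
a=q(168,165,.082);b=q(320,345,.082);m=q(417,12,.072);n=q(88,465,.072)
an=lambda v:np.degrees(np.arctan2(v[1],v[0]))
print("head",q(243,250,.082),"slot mid",(a+b)/2,"slot ang",an(a-b),"marks",an(m-n),(m+n)/2)
print("red",atz(d,318.5,67.5,.073),"yel",atz(d,363.4,104,.073))
E
```

```text
head [ 0.46280824 -0.29173998] slot mid [ 0.462087   -0.29231513] slot ang 61.789268503526415 marks -14.135498638231537 [ 0.46175332 -0.29193554]
red [ 0.56354135 -0.28537851  0.073     ] yel [ 0.54816367 -0.34697482  0.073     ]
```

```bash
cat > plan.py <<'E'
import numpy as np,json
from scipy.spatial.transform import Rotation as Ro
def tgt(yaw):
    c,s=np.cos(np.radians(yaw)),np.sin(np.radians(yaw));return Ro.from_matrix([[c,s,0],[s,-c,0],[0,0,-1]])
def plan(wps,claw):
    """wps: (x,y,z,yaw,rows); prints calls of 5 rows from the measured pose"""
    from cell import readout
    s=readout.get_obs();p=np.array(s["eef_pos"]);R=Ro.from_matrix(s["tcp_rot"]);out=[]
    print("pose",p.round(4),"yaw",np.degrees(np.arctan2(*np.array(s["tcp_rot"])[1::-1,0])).round(2),"j7",s["joint_pos"][6].round(1),"t",s["time_s"],"F",np.round(s["ft_force"],1))
    for x,y,z,yaw,n in wps:
        g=np.array([x,y,z]);G=tgt(yaw)
        for k in range(n):
            w=(R.inv()*G).as_rotvec()/(n-k);dp=R.inv().apply((g-p)/(n-k))
            r=np.r_[np.round(dp/.12,3),np.round(np.degrees(w)/4,2)]
            if abs(r).max()>1 or np.linalg.norm(r[:3])>.347:print("TOO FAST",r)
            p=p+R.apply(r[:3]*.12);R=R*Ro.from_rotvec(np.radians(r[3:]*4));out.append(r.tolist()+[claw])
    while len(out)%5:out.append([0]*6+[claw])
    for i in range(0,len(out),5):print(json.dumps(out[i:i+5]))
E
python3 -c "
from plan import *
plan([(.45,-.2,.31,60,10),(.44,0,.32,88,7),(.43,.18,.32,112,8)],.45)"
```

```text
pose [ 0.454  -0.3314  0.275 ] yaw 22.55 j7 -39.5 t 1.0333 F [-1.  -0.9  0.4]
[[0.039, -0.102, -0.029, 0.0, -0.0, -0.94, 0.45], [0.046, -0.1, -0.029, 0.0, -0.0, -0.94, 0.45], [0.052, -0.096, -0.029, 0.0, -0.0, -0.94, 0.45], [0.058, -0.093, -0.029, 0.0, -0.0, -0.93, 0.45], [0.064, -0.089, -0.029, 0.0, -0.01, -0.94, 0.45]]
[[0.07, -0.084, -0.029, 0.0, -0.0, -0.93, 0.45], [0.075, -0.08, -0.029, 0.0, -0.01, -0.94, 0.45], [0.08, -0.075, -0.029, 0.0, -0.0, -0.93, 0.45], [0.085, -0.069, -0.029, 0.0, -0.01, -0.94, 0.45], [0.089, -0.064, -0.03, 0.01, -0.0, -0.93, 0.45]]
[[0.2, -0.129, -0.012, -0.0, -0.0, -1.0, 0.45], [0.209, -0.115, -0.012, -0.0, -0.0, -1.0, 0.45], [0.216, -0.1, -0.012, -0.0, -0.0, -1.0, 0.45], [0.223, -0.085, -0.012, -0.0, -0.0, -1.0, 0.45], [0.228, -0.069, -0.012, -0.0, -0.0, -1.0, 0.45]]
[[0.233, -0.053, -0.011, -0.0, -0.0, -1.0, 0.45], [0.235, -0.037, -0.012, -0.0, -0.0, -1.0, 0.45], [0.187, -0.017, 0.0, -0.0, -0.0, -0.75, 0.45], [0.188, -0.007, 0.0, -0.0, -0.0, -0.75, 0.45], [0.188, 0.003, 0.0, -0.0, -0.0, -0.75, 0.45]]
[[0.187, 0.012, 0.0, -0.0, -0.0, -0.75, 0.45], [0.187, 0.022, 0.0, -0.0, -0.0, -0.75, 0.45], [0.185, 0.032, 0.0, -0.0, -0.0, -0.75, 0.45], [0.183, 0.042, 0.0, -0.0, -0.0, -0.75, 0.45], [0.181, 0.051, 0.0, -0.0, -0.0, -0.75, 0.45]]
```

>>> play_rows(increments=[[0.039,-0.102,-0.029,0,0,-0.94,0.45],[0.046,-0.1,-0.029,0,0,-0.94,0.45],[0.052,-0.096,-0.029,0,0,-0.94,0.45],[0.058,-0.093,-0.029,0,0,-0.93,0.45],[0.064,-0.089,-0.029,0,0,-0.94,0.45]])

```text
time_s: 1.45
eef_pos: [0.4483, -0.2709, 0.2917]
tcp_rot: [[0.756, 0.654, -0.001], [0.654, -0.756, -0.0], [-0.001, -0.001, -1.0]]
ft_force: [0.2, 0.6, -0.0]
finger_gap: 0.0471
finger_force: 0.0
```

>>> play_rows(increments=[[0.07,-0.084,-0.029,0,0,-0.93,0.45],[0.075,-0.08,-0.029,0,0,-0.94,0.45],[0.08,-0.075,-0.029,0,0,-0.93,0.45],[0.085,-0.069,-0.029,0,0,-0.94,0.45],[0.089,-0.064,-0.03,0,0,-0.93,0.45]])

```text
time_s: 1.87
eef_pos: [0.447, -0.2052, 0.3092]
tcp_rot: [[0.507, 0.862, -0.001], [0.862, -0.507, -0.0], [-0.001, -0.001, -1.0]]
ft_force: [-0.4, -0.4, 0.7]
finger_gap: 0.0471
finger_force: 0.0
```

>>> play_rows(increments=[[0.2,-0.129,-0.012,0,0,-1.0,0.45],[0.209,-0.115,-0.012,0,0,-1.0,0.45],[0.216,-0.1,-0.012,0,0,-1.0,0.45],[0.223,-0.085,-0.012,0,0,-1.0,0.45],[0.228,-0.069,-0.012,0,0,-1.0,0.45]])

```text
time_s: 2.28
eef_pos: [0.4414, -0.0618, 0.3165]
tcp_rot: [[0.181, 0.983, -0.0], [0.983, -0.181, -0.0], [-0.001, -0.0, -1.0]]
ft_force: [-0.2, -0.1, 0.0]
finger_gap: 0.047
finger_force: 0.0
```

>>> play_rows(increments=[[0.233,-0.053,-0.011,0,0,-1.0,0.45],[0.235,-0.037,-0.012,0,0,-1.0,0.45],[0.187,-0.017,0,0,0,-0.75,0.45],[0.188,-0.007,0,0,0,-0.75,0.45],[0.188,0.003,0,0,0,-0.75,0.45]])

```text
time_s: 2.7
eef_pos: [0.4364, 0.0628, 0.3192]
tcp_rot: [[-0.114, 0.994, -0.0], [0.994, 0.114, -0.001], [-0.001, -0.0, -1.0]]
ft_force: [0.1, -0.5, -0.1]
finger_gap: 0.0468
finger_force: 0.0
```

>>> play_rows(increments=[[0.187,0.012,0,0,0,-0.75,0.45],[0.187,0.022,0,0,0,-0.75,0.45],[0.185,0.032,0,0,0,-0.75,0.45],[0.183,0.042,0,0,0,-0.75,0.45],[0.181,0.051,0,0,0,-0.75,0.45]])

```text
time_s: 3.12
eef_pos: [0.4315, 0.1753, 0.3191]
tcp_rot: [[-0.367, 0.93, -0.0], [0.93, 0.367, -0.001], [-0.0, -0.0, -1.0]]
ft_force: [-0.6, -0.7, -0.3]
finger_gap: 0.0469
finger_force: 0.0
```

```bash
python3 - <<'E'
from h import *
from cell import readout,cams
cams.snapshot("wrist");d=cams.snapshot("wrist");s=readout.get_obs();print(s["eef_pos"],s["tcp_rot"],s["joint_pos"],s["time_s"],s["finger_gap"])
pickle.dump(d,open("w2.pkl","wb"));cv2.imwrite("pics/w2.png",d["color"][:,:,::-1])
u=proj(d,[[.445,.234,.129]])[0];print(u)
E
```

```text
[0.43082798 0.1782269  0.31936041] [[-3.71248114e-01  9.28533679e-01 -2.13538822e-04]
 [ 9.28532452e-01  3.71247981e-01  1.55621262e-03]
 [ 1.52427169e-03  3.79463274e-04 -9.99998766e-01]] [  7.6382952    5.69153349 -39.84283302 107.77878587   3.84492576
  67.85340148 -11.72168233] 3.2167 0.0470918154893142
[346.52227425 133.76808364]
```

View pics/w2.png

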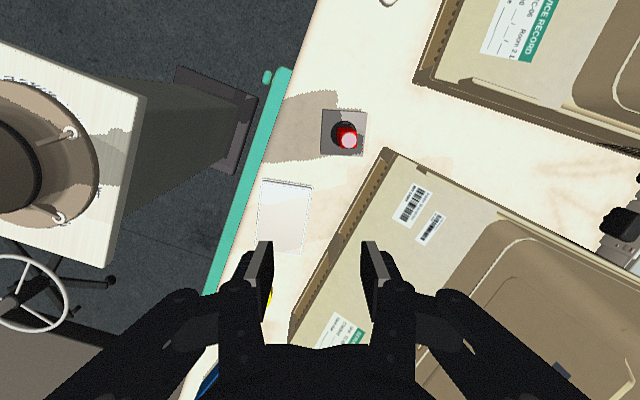

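The holder is centred near (344,132), the guard near (342,134), and the red handle top with white cap near (349,138). I'll enlarge this area.

```bash
python3 - <<'E'
from h import *
a=cv2.imread("pics/w2.png")
cv2.imwrite("pics/w2c.png",cv2.resize(a[100:165,310:375],None,fx=9,fy=9,interpolation=cv2.INTER_CUBIC))
E
```

```text
(no output)
```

View pics/w2c.png

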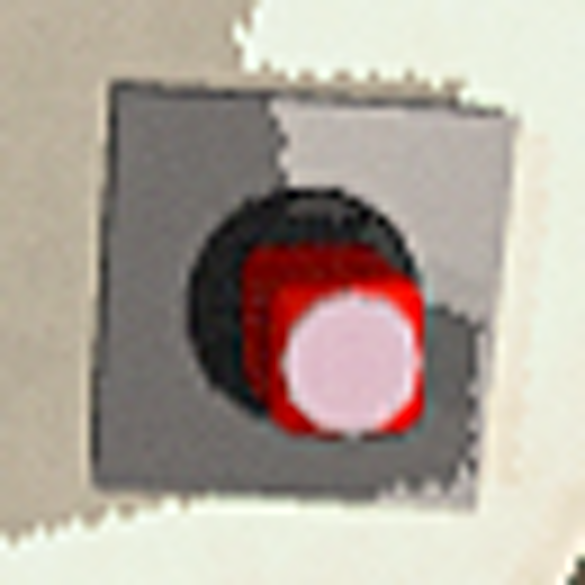

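```bash
python3 - <<'E'
from h import *
from plan import plan
d=pickle.load(open("w2.pkl","rb"))
q=lambda x,y,z:atz(d,310+x/9-.44,100+y/9-.44,z)[:2]
print("cap",q(352,362,.129),"htop",q(348,360,.123),"guard",q(305,301,.061))
c=[q(*p,.123) for p in((275,285),(422,283),(420,435),(275,435))]
for i in range(4):v=c[(i+1)%4]-c[i];print(np.linalg.norm(v),np.degrees(np.arctan2(v[1],v[0])))
h=[q(*p,.056) for p in((110,85),(518,115),(475,508),(95,488))]
print("holder",np.mean(h,0))
for i in range(4):v=h[(i+1)%4]-h[i];print(np.linalg.norm(v),np.degrees(np.arctan2(v[1],v[0])))
E
```

```text
cap [0.44995896 0.22878383] htop [0.45026535 0.22838526] guard [0.44974188 0.22946648]
0.018649861287639024 22.753125979407724
0.01925127480232325 -66.36298051295566
0.018728500476270008 -158.01243903530386
0.019000022024529495 113.41658717407168
holder [0.44972337 0.22850046]
0.060987013686214044 17.960904493910192
0.05905105686454757 -71.46258678037599
0.05936548455837604 -161.0367352619777
0.060127756598449295 110.08137693444634
```

```bash
python3 -c "
from plan import *
plan([(.45,.2286,.2,112.7,5),(.45,.2286,.14,112.7,3),(.45,.2286,.068,112.7,6)],.45)"
```

```text
pose [0.4308 0.1782 0.3194] yaw 111.79 j7 -11.7 t 3.2167 F [0.2 0.2 0.2]
[[0.066, 0.061, 0.199, 0.0, -0.0, -0.05, 0.45], [0.066, 0.061, 0.199, 0.0, -0.01, -0.04, 0.45], [0.065, 0.061, 0.199, 0.0, -0.0, -0.05, 0.45], [0.065, 0.061, 0.199, 0.0, -0.01, -0.04, 0.45], [0.066, 0.062, 0.199, 0.01, -0.0, -0.05, 0.45]]
[[-0.0, 0.0, 0.167, -0.0, -0.0, 0.0, 0.45], [-0.0, 0.0, 0.167, -0.0, -0.0, 0.0, 0.45], [-0.001, 0.0, 0.166, -0.0, -0.0, 0.0, 0.45], [0.0, 0.0, 0.1, -0.0, -0.0, 0.0, 0.45], [0.0, 0.0, 0.1, -0.0, -0.0, 0.0, 0.45]]
[[0.0, 0.0, 0.1, -0.0, -0.0, 0.0, 0.45], [0.0, 0.0, 0.1, -0.0, -0.0, 0.0, 0.45], [0.0, 0.0, 0.1, -0.0, -0.0, 0.0, 0.45], [0.0, 0.0, 0.1, -0.0, -0.0, 0.0, 0.45], [0, 0, 0, 0, 0, 0, 0.45]]
```

>>> play_rows(increments=[[0.066,0.061,0.199,0,0,-0.05,0.45],[0.066,0.061,0.199,0,0,-0.05,0.45],[0.065,0.061,0.199,0,0,-0.05,0.45],[0.065,0.061,0.199,0,0,-0.05,0.45],[0.066,0.062,0.199,0,0,-0.05,0.45]])

```text
time_s: 3.63
eef_pos: [0.4515, 0.2242, 0.1985]
tcp_rot: [[-0.38, 0.925, -0.0], [0.925, 0.38, -0.001], [-0.001, -0.001, -1.0]]
ft_force: [1.5, -0.8, -0.3]
finger_gap: 0.0471
finger_force: 0.0
```

>>> play_rows(increments=[[0,0,0.15,0,0,0,0.45],[0,0,0.1,0,0,0,0.45],[0,0,0.05,0,0,0,0.45],[0,0,0,0,0,0,0.45],[0,0,0,0,0,0,0.45]])

```text
time_s: 4.05
eef_pos: [0.4512, 0.2252, 0.1645]
tcp_rot: [[-0.381, 0.924, 0.001], [0.924, 0.381, -0.0], [-0.0, 0.0, -1.0]]
ft_force: [0.4, -0.6, 0.6]
finger_gap: 0.047
finger_force: 0.0
```

```bash
python3 -c "
from plan import *
plan([(.45,.2286,.067,112.7,9)],.45)"
```

```text
pose [0.4512 0.2252 0.1645] yaw 112.42 j7 -26.2 t 4.05 F [ 0.4 -0.6  0.6]
[[0.003, 0.0, 0.09, 0.0, 0.0, -0.01, 0.45], [0.003, 0.0, 0.09, 0.0, 0.0, -0.01, 0.45], [0.003, 0.0, 0.09, 0.0, 0.0, -0.01, 0.45], [0.004, 0.0, 0.09, 0.0, 0.0, -0.01, 0.45], [0.003, 0.0, 0.09, 0.0, 0.0, -0.01, 0.45]]
[[0.004, 0.0, 0.091, 0.0, 0.0, -0.01, 0.45], [0.003, 0.0, 0.09, 0.0, 0.0, -0.0, 0.45], [0.004, 0.001, 0.091, 0.0, 0.0, -0.01, 0.45], [0.003, 0.0, 0.09, 0.01, 0.01, -0.0, 0.45], [0, 0, 0, 0, 0, 0, 0.45]]
```

>>> play_rows(increments=[[0.003,0,0.09,0,0,-0.01,0.45],[0.003,0,0.09,0,0,-0.01,0.45],[0.003,0,0.09,0,0,-0.01,0.45],[0.004,0,0.09,0,0,-0.01,0.45],[0.003,0,0.09,0,0,-0.01,0.45]])

```text
time_s: 4.47
eef_pos: [0.4496, 0.2275, 0.1087]
tcp_rot: [[-0.386, 0.923, -0.0], [0.923, 0.386, -0.0], [-0.0, -0.001, -1.0]]
ft_force: [0.1, 0.1, 0.7]
finger_gap: 0.0475
finger_force: 0.0
```

>>> play_rows(increments=[[0.004,0,0.09,0,0,0,0.45],[0.003,0,0.09,0,0,0,0.45],[0.004,0,0.09,0,0,0,0.45],[0.003,0,0.06,0,0,0,0.45],[0,0,0,0,0,0,0.45]])

```text
time_s: 4.88
eef_pos: [0.4483, 0.2287, 0.0686]
tcp_rot: [[-0.386, 0.922, -0.003], [0.922, 0.386, -0.001], [-0.0, -0.003, -1.0]]
ft_force: [0.3, -0.7, 0.4]
finger_gap: 0.0472
finger_force: 0.0
```

```bash
python3 -c "
from plan import *
plan([(.45,.2286,.067,112.7,5)],.45)"
```

```text
pose [0.4483 0.2287 0.0686] yaw 112.71 j7 -33.5 t 4.8833 F [ 0.3 -0.7  0.4]
[[-0.001, 0.003, 0.003, -0.01, 0.0, 0.0, 0.45], [-0.001, 0.002, 0.003, -0.01, 0.0, 0.0, 0.45], [-0.002, 0.003, 0.002, -0.01, 0.0, 0.0, 0.45], [-0.001, 0.002, 0.003, -0.0, 0.0, 0.0, 0.45], [-0.002, 0.003, 0.002, -0.01, 0.0, 0.0, 0.45]]
```

>>> play_rows(increments=[[-0.004,0.006,0.005,-0.02,0,0,0.45],[-0.003,0.006,0.005,-0.02,0,0,0.7],[0,0,0,0,0,0,1],[0,0,0,0,0,0,1],[0,0,0,0,0,0,1]])

```text
time_s: 5.3
eef_pos: [0.4515, 0.2291, 0.0698]
tcp_rot: [[-0.385, 0.923, 0.004], [0.923, 0.385, 0.002], [-0.0, 0.004, -1.0]]
ft_force: [0.1, -0.7, 2.1]
finger_gap: 0.0193
finger_force: 58.7
```

>>> play_rows(increments=[[0,0,0,0,0,0,1],[0,0,0,0,0,0,1],[0,0,-0.03,0,0,0,1],[0,0,-0.05,0,0,0,1],[0,0,-0.08,0,0,0,1]])

```text
time_s: 5.72
eef_pos: [0.45, 0.2285, 0.0882]
tcp_rot: [[-0.386, 0.923, 0.001], [0.923, 0.386, 0.0], [-0.0, 0.001, -1.0]]
ft_force: [-0.2, 0.5, -0.3]
finger_gap: 0.0195
finger_force: 58.5
```

>>> play_rows(increments=[[0,0,-0.15,0,0,0,1],[0,0,-0.2,0,0,0,1],[0,0,-0.25,0,0,0,1],[0,0,-0.25,0,0,0,1],[0,0,-0.2,0,0,0,1]])

```text
time_s: 6.13
eef_pos: [0.4504, 0.2292, 0.2172]
tcp_rot: [[-0.386, 0.922, 0.004], [0.922, 0.386, 0.002], [0.0, 0.004, -1.0]]
ft_force: [1.7, 0.3, -0.4]
finger_gap: 0.0195
finger_force: 58.6
```

```bash
python3 - <<'E'
from h import *
from cell import readout,cams
p=[]
d=cams.snapshot("wrist");s=readout.get_obs();print(s["eef_pos"],s["tcp_rot"],s["joint_pos"],s["time_s"],s["finger_gap"])
pickle.dump(d,open("w3.pkl","wb"));a=d["color"][:,:,::-1]
e=cams.snapshot("scene");pickle.dump(e,open("s3.pkl","wb"));b=e["color"][:,:,::-1]
t=s["eef_pos"]-np.array([0,0,.05]);u,v=proj(e,t)[0].astype(int);print(u,v)
A=cv2.resize(a[150:400,150:490],(510,375),interpolation=cv2.INTER_CUBIC)
B=cv2.resize(b[v-45:v+30,u-18:u+18],(288,600),interpolation=cv2.INTER_CUBIC)
A=cv2.copyMakeBorder(A,0,225,0,0,cv2.BORDER_CONSTANT)
cv2.imwrite("pics/w3.png",np.hstack([A,B]))
E
```

```text
[0.45250099 0.23080541 0.2213402 ] [[-3.86318836e-01  9.22311229e-01  9.98768762e-03]
 [ 9.22365242e-01  3.86292153e-01  4.55328010e-03]
 [ 3.41376011e-04  1.09713138e-02 -9.99939755e-01]] [  0.5527041   16.21490788 -40.65660182 110.59050317  12.71625821
  57.00188747 -23.12536899] 6.1833 0.01983937107782812
272 226
```

View pics/w3.png

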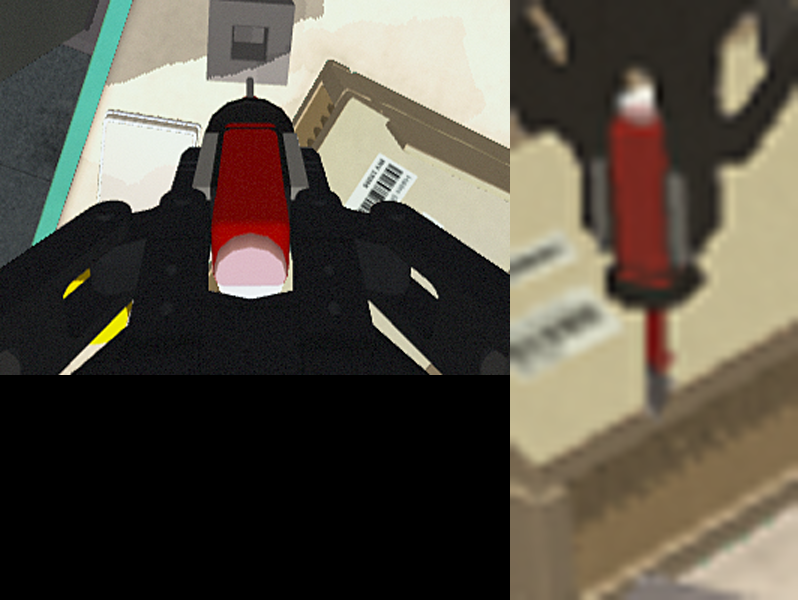

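The wrist view shows the blade edge-on below the guard, with its tip at crop (250,78), i.e. pixel (316.7,202). So the blade's width lies along tool x. The scene view shows the tester held upright.

```bash
python3 - <<'E'
from h import *
from cell import readout
from plan import *
d=pickle.load(open("w3.pkl","rb"));s=readout.get_obs();R=np.array(s["tcp_rot"]);p=s["eef_pos"]
for z in(.066,.062):
    print(R.T@(atz(d,316.4,202,p[2]-z)-p))
g=atz(d,150+250/1.5,150+100/1.5,p[2]-.009);print("guard far edge?",R.T@(g-p))
plan([(.44,.15,.23,100,5),(.44,0,.23,76,6),(.46,-.15,.23,50,6),(.53,-.26,.2,30,5)],1)
E
```

```text
[ 0.00652403 -0.00327694  0.06597013]
[ 0.00791906 -0.0032461   0.0619705 ]
guard far edge? [ 0.01779724 -0.00268861  0.00897535]
pose [0.4525 0.2304 0.2191] yaw 112.69 j7 -23.3 t 6.2333 F [ 0.8 -0.1 -1.8]
TOO FAST [-0.195  0.077 -0.     0.    -0.     1.08 ]
TOO FAST [-0.189  0.092 -0.     0.    -0.     1.08 ]
TOO FAST [-0.182  0.106 -0.     0.    -0.     1.09 ]
TOO FAST [-0.173  0.119 -0.     0.    -0.     1.08 ]
TOO FAST [-0.164  0.132 -0.     0.    -0.     1.09 ]
TOO FAST [-0.153  0.145 -0.     0.    -0.     1.08 ]
[[-0.116, -0.071, -0.019, 0.03, -0.0, 0.63, 1], [-0.119, -0.065, -0.019, 0.03, -0.0, 0.64, 1], [-0.121, -0.06, -0.019, 0.03, -0.01, 0.63, 1], [-0.124, -0.055, -0.018, 0.03, -0.0, 0.64, 1], [-0.126, -0.05, -0.018, 0.03, -0.01, 0.63, 1]]
[[-0.205, -0.036, -0.0, 0.0, 0.0, 1.0, 1], [-0.207, -0.022, -0.0, 0.0, 0.0, 1.0, 1], [-0.208, -0.007, -0.0, 0.0, 0.0, 1.0, 1], [-0.208, 0.007, -0.0, 0.0, 0.0, 1.0, 1], [-0.208, 0.022, -0.0, 0.0, 0.0, 1.0, 1]]
[[-0.205, 0.036, -0.0, 0.0, 0.0, 1.0, 1], [-0.195, 0.077, -0.0, 0.0, -0.0, 1.08, 1], [-0.189, 0.092, -0.0, 0.0, -0.0, 1.08, 1], [-0.182, 0.106, -0.0, 0.0, -0.0, 1.09, 1], [-0.173, 0.119, -0.0, 0.0, -0.0, 1.08, 1]]
[[-0.164, 0.132, -0.0, 0.0, -0.0, 1.09, 1], [-0.153, 0.145, -0.0, 0.0, -0.0, 1.08, 1], [-0.065, 0.207, 0.05, 0.0, -0.0, 1.0, 1], [-0.051, 0.211, 0.05, 0.0, -0.0, 1.0, 1], [-0.036, 0.214, 0.05, 0.0, -0.0, 1.0, 1]]
[[-0.021, 0.217, 0.05, 0.0, -0.0, 1.0, 1], [-0.006, 0.217, 0.05, 0.0, -0.0, 1.0, 1], [0, 0, 0, 0, 0, 0, 1], [0, 0, 0, 0, 0, 0, 1], [0, 0, 0, 0, 0, 0, 1]]
```

```bash
python3 - <<'E'
from plan import *
plan([(.44,.13,.225,108,5),(.44,-.05,.225,90,6),(.455,-.25,.225,66,7),(.5635,-.2855,.18,61.8,7)],1)
E
```

```text
pose [0.4525 0.2304 0.2191] yaw 112.69 j7 -23.3 t 6.2333 F [ 0.8 -0.1 -1.8]
[[-0.146, -0.084, -0.011, 0.03, -0.0, 0.23, 1], [-0.148, -0.081, -0.011, 0.03, -0.0, 0.24, 1], [-0.149, -0.079, -0.01, 0.03, -0.0, 0.23, 1], [-0.151, -0.076, -0.01, 0.03, -0.0, 0.24, 1], [-0.151, -0.074, -0.01, 0.03, -0.01, 0.23, 1]]
[[-0.238, -0.077, -0.0, 0.0, 0.0, 0.75, 1], [-0.241, -0.065, -0.0, 0.0, 0.0, 0.75, 1], [-0.245, -0.052, -0.0, 0.0, 0.0, 0.75, 1], [-0.247, -0.039, -0.0, 0.0, 0.0, 0.75, 1], [-0.249, -0.026, -0.0, 0.0, 0.0, 0.75, 1]]
[[-0.249, -0.013, -0.0, 0.0, 0.0, 0.75, 1], [-0.238, 0.018, -0.0, 0.0, -0.0, 0.86, 1], [-0.237, 0.032, -0.0, 0.0, -0.0, 0.86, 1], [-0.234, 0.046, -0.0, 0.0, -0.0, 0.86, 1], [-0.231, 0.06, -0.0, 0.0, -0.0, 0.86, 1]]
[[-0.227, 0.074, -0.0, 0.0, -0.0, 0.85, 1], [-0.222, 0.087, -0.0, 0.0, -0.0, 0.86, 1], [-0.217, 0.101, -0.0, 0.0, -0.0, 0.85, 1], [0.014, 0.135, 0.054, 0.0, -0.0, 0.15, 1], [0.015, 0.135, 0.053, 0.0, -0.0, 0.15, 1]]
[[0.017, 0.135, 0.054, 0.0, -0.0, 0.15, 1], [0.018, 0.135, 0.053, 0.0, -0.0, 0.15, 1], [0.019, 0.134, 0.054, 0.0, -0.0, 0.15, 1], [0.021, 0.134, 0.053, 0.0, -0.0, 0.15, 1], [0.023, 0.134, 0.054, 0.0, -0.0, 0.15, 1]]
```

>>> play_rows(increments=[[-0.146,-0.084,-0.011,0.03,0,0.23,1],[-0.148,-0.081,-0.011,0.03,0,0.24,1],[-0.149,-0.079,-0.01,0.03,0,0.23,1],[-0.151,-0.076,-0.01,0.03,0,0.24,1],[-0.151,-0.074,-0.01,0.03,0,0.23,1]])

```text
time_s: 6.65
eef_pos: [0.4372, 0.1272, 0.2202]
tcp_rot: [[-0.309, 0.951, -0.009], [0.951, 0.309, -0.003], [-0.0, -0.009, -1.0]]
ft_force: [0.6, 0.0, -1.2]
finger_gap: 0.0193
finger_force: 58.7
```

>>> play_rows(increments=[[-0.238,-0.077,0,0,0,0.75,1],[-0.241,-0.065,0,0,0,0.75,1],[-0.245,-0.052,0,0,0,0.75,1],[-0.247,-0.039,0,0,0,0.75,1],[-0.249,-0.026,0,0,0,0.75,1]])

```text
time_s: 7.07
eef_pos: [0.4372, -0.0231, 0.2207]
tcp_rot: [[-0.05, 0.999, -0.008], [0.999, 0.05, -0.003], [-0.002, -0.008, -1.0]]
ft_force: [0.8, 0.4, -1.0]
finger_gap: 0.0196
finger_force: 58.6
```

>>> play_rows(increments=[[-0.249,-0.013,0,0,0,0.75,1],[-0.238,0.018,0,0,0,0.86,1],[-0.237,0.032,0,0,0,0.86,1],[-0.234,0.046,0,0,0,0.86,1],[-0.231,0.06,0,0,0,0.86,1]])

```text
time_s: 7.48
eef_pos: [0.4459, -0.1671, 0.2209]
tcp_rot: [[0.24, 0.971, -0.008], [0.971, -0.24, -0.002], [-0.004, -0.008, -1.0]]
ft_force: [0.8, 1.0, -0.7]
finger_gap: 0.0191
finger_force: 58.6
```

>>> play_rows(increments=[[-0.227,0.074,0,0,0,0.85,1],[-0.222,0.087,0,0,0,0.86,1],[-0.217,0.101,0,0,0,0.85,1],[0.014,0.135,0.054,0,0,0.15,1],[0.015,0.135,0.053,0,0,0.15,1]])

```text
time_s: 7.9
eef_pos: [0.4831, -0.2641, 0.2079]
tcp_rot: [[0.43, 0.903, -0.008], [0.903, -0.43, -0.003], [-0.006, -0.006, -1.0]]
ft_force: [0.2, 0.4, -0.6]
finger_gap: 0.0195
finger_force: 58.7
```

>>> play_rows(increments=[[0.017,0.135,0.054,0,0,0.15,1],[0.018,0.135,0.053,0,0,0.15,1],[0.019,0.134,0.054,0,0,0.15,1],[0.021,0.134,0.053,0,0,0.15,1],[0.023,0.134,0.054,0,0,0.15,1]])

```text
time_s: 8.32
eef_pos: [0.5613, -0.287, 0.1746]
tcp_rot: [[0.473, 0.881, -0.009], [0.881, -0.473, -0.002], [-0.006, -0.007, -1.0]]
ft_force: [0.2, -1.0, -0.5]
finger_gap: 0.0193
finger_force: 58.6
```

>>> play_rows(increments=[[0,0,0,0,0,0,1],[0,0,0,0,0,0,1],[0,0,0,0,0,0,1],[0,0,0,0,0,0,1],[0,0,0,0,0,0,1]])

```text
time_s: 8.73
eef_pos: [0.5606, -0.2872, 0.1764]
tcp_rot: [[0.473, 0.881, -0.007], [0.881, -0.473, -0.003], [-0.006, -0.005, -1.0]]
ft_force: [-0.6, 0.2, -0.6]
finger_gap: 0.0193
finger_force: 58.8
```

```bash
python3 - <<'E'
from h import *
from plan import *
from cell import readout,cams
d=cams.snapshot("wrist");s=readout.get_obs();p=s["eef_pos"];R=np.array(s["tcp_rot"]);pickle.dump(d,open("w4.pkl","wb"))
a=d["color"][:,:,::-1];u=proj(d,[p+R[:,2]*.066,[.5635,-.2855,.073]]);print(u)
e=cams.snapshot("side");pickle.dump(e,open("s4.pkl","wb"));b=e["color"][:,:,::-1];v=proj(e,[p+R[:,2]*.066,[.5635,-.2855,.073]]);print(v)
u,v=u[0].astype(int),v[1].astype(int)
f=lambda i,c:cv2.resize(i[c[1]-30:c[1]+30,c[0]-25:c[0]+25],(400,480),interpolation=cv2.INTER_CUBIC)
print(u-[25,30],v-[25,30])
cv2.imwrite("pics/w4.png",np.hstack([f(a,u),f(b,v)]))
plan([(.5635,-.2855,.15,61.8,5),(.5635,-.2855,.136,61.8,10)],1)
E
```

```text
[[316.58007759 209.50202724]
 [318.95870944 190.87432639]]
[[356.62337319 229.06276944]
 [356.80654449 237.26241411]]
[291 179] [331 207]
pose [ 0.5609 -0.2873  0.1764] yaw 61.8 j7 -13.7 t 8.8333 F [ 0.1 -0.1 -1.3]
[[0.005, 0.003, 0.044, -0.01, 0.02, -0.0, 1], [0.005, 0.002, 0.044, -0.01, 0.02, -0.0, 1], [0.005, 0.003, 0.044, -0.02, 0.01, -0.0, 1], [0.005, 0.002, 0.044, -0.01, 0.02, -0.0, 1], [0.004, 0.003, 0.044, -0.02, 0.01, -0.0, 1]]
[[0.0, -0.0, 0.012, 0.0, 0.0, -0.0, 1], [0.0, -0.0, 0.012, 0.0, 0.0, -0.0, 1], [0.0, -0.0, 0.012, 0.0, 0.0, -0.0, 1], [0.0, -0.0, 0.012, 0.0, 0.0, -0.0, 1], [0.0, -0.0, 0.011, 0.0, 0.0, -0.0, 1]]
[[0.0, -0.0, 0.012, 0.0, 0.0, -0.0, 1], [0.0, -0.0, 0.011, 0.0, 0.0, -0.0, 1], [0.0, -0.0, 0.012, 0.0, 0.0, -0.0, 1], [0.0, -0.0, 0.011, 0.0, 0.0, -0.0, 1], [0.0, -0.0, 0.012, 0.0, 0.0, -0.0, 1]]
```

View pics/w4.png

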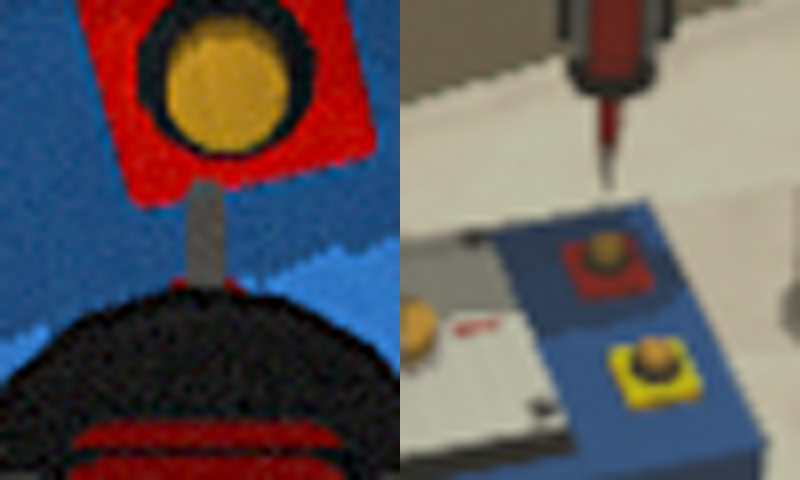

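The wrist crop shows the tip at pixel (317,202) and the red pin at (319,190). The side crop shows the tip at (357,230), right where the TCP model predicts. So the tip is centred in the hand.

>>> play_rows(increments=[[0.005,0.003,0.04,0,0,0,1],[0.005,0.003,0.04,0,0,0,1],[0.005,0.003,0.04,0,0,0,1],[0.005,0.003,0.04,0,0,0,1],[0.005,0.003,0.04,0,0,0,1]])

```text
time_s: 9.25
eef_pos: [0.564, -0.2853, 0.151]
tcp_rot: [[0.472, 0.881, -0.008], [0.881, -0.472, -0.002], [-0.006, -0.006, -1.0]]
ft_force: [-0.1, -0.2, -0.7]
finger_gap: 0.019
finger_force: 58.8
```

>>> play_rows(increments=[[0,0,0.01,0,0,0,1],[0,0,0.01,0,0,0,1],[0,0,0.01,0,0,0,1],[0,0,0.01,0,0,0,1],[0,0,0.01,0,0,0,1]])

```text
time_s: 9.67
eef_pos: [0.5642, -0.2856, 0.1459]
tcp_rot: [[0.472, 0.881, -0.007], [0.881, -0.473, -0.003], [-0.006, -0.005, -1.0]]
ft_force: [-0.8, -0.9, -1.0]
finger_gap: 0.0192
finger_force: 58.8
```

>>> play_rows(increments=[[0,0,0.012,0,0,0,1],[0,0,0.012,0,0,0,1],[0,0,0.012,0,0,0,1],[0,0,0.012,0,0,0,1],[0,0,0.012,0,0,0,1]])

```text
time_s: 10.08
eef_pos: [0.564, -0.2855, 0.1385]
tcp_rot: [[0.472, 0.881, -0.007], [0.881, -0.472, -0.003], [-0.006, -0.005, -1.0]]
ft_force: [0.5, 0.6, 0.1]
finger_gap: 0.0196
finger_force: 58.8
```

>>> play_rows(increments=[[0,0,0.005,0,0,0,1],[0,0,0.005,0,0,0,1],[0,0,0.005,0,0,0,1],[0,0,0,0,0,0,1],[0,0,0,0,0,0,1]])

```text
time_s: 10.5
eef_pos: [0.564, -0.2855, 0.137]
tcp_rot: [[0.472, 0.881, -0.007], [0.881, -0.473, -0.003], [-0.006, -0.005, -1.0]]
ft_force: [-0.3, 0.8, 1.1]
finger_gap: 0.0189
finger_force: 59.1
```

Contact is starting (~2 N over the baseline). I'll go 1.5 mm deeper to be sure.

>>> play_rows(increments=[[0,0,0.006,0,0,0,1],[0,0,0.006,0,0,0,1],[0,0,0,0,0,0,1],[0,0,0,0,0,0,1],[0,0,0,0,0,0,1]])

```text
time_s: 10.92
eef_pos: [0.5641, -0.2856, 0.1355]
tcp_rot: [[0.472, 0.881, -0.007], [0.881, -0.472, -0.003], [-0.006, -0.005, -1.0]]
ft_force: [-0.9, -0.0, 2.9]
finger_gap: 0.0193
finger_force: 59.1
```

>>> play_rows(increments=[[0,0,-0.05,0,0,0,1],[0,0,-0.05,0,0,0,1],[0,0,-0.05,0,0,0,1],[0,0,-0.05,0,0,0,1],[0,0,0,0,0,0,1]])

```text
time_s: 11.33
eef_pos: [0.565, -0.2858, 0.1611]
tcp_rot: [[0.473, 0.881, -0.005], [0.881, -0.473, -0.004], [-0.005, -0.003, -1.0]]
ft_force: [0.2, -0.2, -1.1]
finger_gap: 0.0197
finger_force: 58.8
```

```bash
python3 - <<'E'
from plan import *
plan([(.5485,-.3468,.160,61.8,6),(.5485,-.3468,.143,61.8,9)],1)
E
```

```text
pose [ 0.565  -0.2858  0.1611] yaw 61.8 j7 -14.3 t 11.3333 F [ 0.2 -0.2 -1.1]
[[-0.085, 0.02, 0.002, -0.01, 0.01, -0.0, 1], [-0.086, 0.02, 0.002, -0.01, 0.01, -0.0, 1], [-0.085, 0.02, 0.002, -0.0, 0.01, -0.0, 1], [-0.086, 0.02, 0.002, -0.01, 0.02, -0.0, 1], [-0.085, 0.02, 0.001, -0.0, 0.01, -0.0, 1]]
[[-0.086, 0.019, 0.002, -0.01, 0.02, -0.0, 1], [0.0, 0.0, 0.016, 0.0, -0.0, -0.0, 1], [0.0, 0.0, 0.016, 0.0, -0.0, -0.0, 1], [0.0, 0.0, 0.016, 0.0, -0.0, -0.0, 1], [0.0, 0.0, 0.016, 0.0, -0.0, -0.0, 1]]
[[0.0, 0.0, 0.015, 0.0, -0.0, -0.0, 1], [0.0, 0.0, 0.016, 0.0, -0.0, -0.0, 1], [0.0, 0.0, 0.015, 0.0, -0.0, -0.0, 1], [0.0, 0.0, 0.016, 0.0, -0.0, -0.0, 1], [0.0, 0.0, 0.015, 0.0, -0.0, -0.0, 1]]
```

Red was touched with about 4 N. On to yellow.

>>> play_rows(increments=[[-0.085,0.02,0,0,0,0,1],[-0.086,0.02,0,0,0,0,1],[-0.085,0.02,0,0,0,0,1],[-0.086,0.02,0,0,0,0,1],[-0.085,0.02,0,0,0,0,1]])

```text
time_s: 11.75
eef_pos: [0.5496, -0.3382, 0.1592]
tcp_rot: [[0.474, 0.881, -0.008], [0.881, -0.474, -0.003], [-0.006, -0.006, -1.0]]
ft_force: [0.1, -0.6, -1.6]
finger_gap: 0.0194
finger_force: 58.7
```

>>> play_rows(increments=[[-0.086,0.02,0,0,0,0,1],[0,0,0.03,0,0,0,1],[0,0,0.03,0,0,0,1],[0,0,0.03,0,0,0,1],[0,0,0.03,0,0,0,1]])

```text
time_s: 12.17
eef_pos: [0.5479, -0.3455, 0.1446]
tcp_rot: [[0.471, 0.882, -0.007], [0.882, -0.471, -0.002], [-0.005, -0.006, -1.0]]
ft_force: [0.5, 0.2, -1.4]
finger_gap: 0.0193
finger_force: 58.8
```

>>> play_rows(increments=[[0,0,0.01,0,0,0,1],[0,0,0.01,0,0,0,1],[0,0,0.01,0,0,0,1],[0,0,0.01,0,0,0,1],[0,0,0.01,0,0,0,1]])

```text
time_s: 12.58
eef_pos: [0.5478, -0.3465, 0.1393]
tcp_rot: [[0.472, 0.881, -0.007], [0.881, -0.472, -0.003], [-0.006, -0.005, -1.0]]
ft_force: [-0.2, -0.5, -1.2]
finger_gap: 0.0191
finger_force: 58.8
```

>>> play_rows(increments=[[0,0,0.01,0,0,0,1],[0,0,0.01,0,0,0,1],[0,0,0.01,0,0,0,1],[0,0,0,0,0,0,1],[0,0,0,0,0,0,1]])

```text
time_s: 13.0
eef_pos: [0.5478, -0.3466, 0.136]
tcp_rot: [[0.472, 0.881, -0.007], [0.881, -0.472, -0.003], [-0.006, -0.005, -1.0]]
ft_force: [0.2, 0.7, 2.8]
finger_gap: 0.0195
finger_force: 59.2
```

>>> play_rows(increments=[[0,0,0,0,0,0,1],[0,0,0,0,0,0,1],[0,0,0,0,0,0,1],[0,0,0,0,0,0,1],[0,0,0,0,0,0,1]])

```text
time_s: 13.42
eef_pos: [0.5478, -0.3466, 0.1358]
tcp_rot: [[0.472, 0.881, -0.007], [0.881, -0.472, -0.003], [-0.006, -0.005, -1.0]]
ft_force: [1.0, 0.4, 2.9]
finger_gap: 0.0198
finger_force: 59.2
```

>>> play_rows(increments=[[0,0,-0.06,0,0,0,1],[0,0,-0.1,0,0,0,1],[0,0,-0.1,0,0,0,1],[0,0,-0.05,0,0,0,1],[0,0,0,0,0,0,1]])

```text
time_s: 13.83
eef_pos: [0.5491, -0.3472, 0.1755]
tcp_rot: [[0.473, 0.881, -0.004], [0.881, -0.473, -0.005], [-0.006, -0.001, -1.0]]
ft_force: [0.1, 0.7, -0.2]
finger_gap: 0.0192
finger_force: 58.8
```

```bash
python3 - <<'E'
from plan import *
plan([(.4623,-.292,.172,61.8,9)],1)
E
```

```text
pose [ 0.5491 -0.3472  0.1755] yaw 61.8 j7 -8.2 t 13.8333 F [ 0.1  0.7 -0.2]
[[0.007, -0.095, 0.003, -0.0, 0.01, -0.0, 1], [0.007, -0.095, 0.003, -0.0, 0.01, -0.0, 1], [0.007, -0.095, 0.003, -0.0, 0.01, -0.0, 1], [0.007, -0.095, 0.004, -0.0, 0.01, -0.0, 1], [0.007, -0.095, 0.003, -0.0, 0.01, -0.0, 1]]
[[0.007, -0.095, 0.004, -0.0, 0.01, -0.0, 1], [0.007, -0.095, 0.003, -0.01, 0.01, -0.0, 1], [0.007, -0.095, 0.004, -0.0, 0.01, -0.0, 1], [0.007, -0.094, 0.003, -0.01, 0.0, -0.0, 1], [0, 0, 0, 0, 0, 0, 1]]
```

>>> play_rows(increments=[[0.007,-0.095,0.003,0,0.01,0,1],[0.007,-0.095,0.003,0,0.01,0,1],[0.007,-0.095,0.003,0,0.01,0,1],[0.007,-0.095,0.004,0,0.01,0,1],[0.007,-0.095,0.003,0,0.01,0,1]])

```text
time_s: 14.25
eef_pos: [0.4989, -0.3155, 0.171]
tcp_rot: [[0.472, 0.881, -0.006], [0.881, -0.473, 0.001], [-0.002, -0.006, -1.0]]
ft_force: [-0.9, -0.3, -0.9]
finger_gap: 0.0195
finger_force: 58.8
```

>>> play_rows(increments=[[0.007,-0.095,0.004,0,0.01,0,1],[0.007,-0.095,0.003,0,0.01,0,1],[0.007,-0.095,0.004,0,0.01,0,1],[0.007,-0.094,0.003,0,0,0,1],[0,0,0,0,0,0,1]])

```text
time_s: 14.67
eef_pos: [0.4591, -0.2904, 0.1695]
tcp_rot: [[0.472, 0.881, -0.007], [0.881, -0.472, 0.003], [-0.001, -0.007, -1.0]]
ft_force: [-0.8, -0.3, -0.9]
finger_gap: 0.0195
finger_force: 58.8
```

>>> play_rows(increments=[[0,0,0,0,0,0,1],[0,0,0,0,0,0,1],[0,0,0,0,0,0,1],[0,0,0,0,0,0,1],[0,0,0,0,0,0,1]])

```text
time_s: 15.08
eef_pos: [0.4615, -0.2916, 0.1697]
tcp_rot: [[0.473, 0.881, -0.004], [0.881, -0.473, 0.002], [0.0, -0.005, -1.0]]
ft_force: [-0.1, 0.5, -0.5]
finger_gap: 0.0195
finger_force: 58.8
```

```bash
python3 - <<'E'
from h import *
from plan import *
from cell import readout,cams
d=cams.snapshot("wrist");s=readout.get_obs();p=s["eef_pos"];R=np.array(s["tcp_rot"]);pickle.dump(d,open("w5.pkl","wb"))
a=d["color"][:,:,::-1];u=proj(d,[p+R[:,2]*.066,[.4623,-.292,.082]]);print(u)
u=u[1].astype(int);print(u-[35,35])
cv2.imwrite("pics/w5.png",cv2.resize(a[u[1]-35:u[1]+35,u[0]-35:u[0]+35],None,fx=8,fy=8,interpolation=cv2.INTER_CUBIC))
plan([(.4623,-.292,.150,61.8,5)],1)
E
```

```text
[[316.23498664 209.49444435]
 [318.02781271 200.2798483 ]]
[283 165]
pose [ 0.4614 -0.2915  0.1697] yaw 61.8 j7 -8.5 t 15.1333 F [ 0.  -0.8 -0.7]
[[0.0, 0.002, 0.033, -0.01, -0.0, 0.0, 1], [0.0, 0.002, 0.033, -0.02, -0.0, 0.0, 1], [0.0, 0.002, 0.033, -0.01, -0.0, 0.0, 1], [0.0, 0.002, 0.033, -0.02, -0.0, 0.0, 1], [0.0, 0.001, 0.032, -0.01, -0.0, 0.0, 1]]
```

View pics/w5.png

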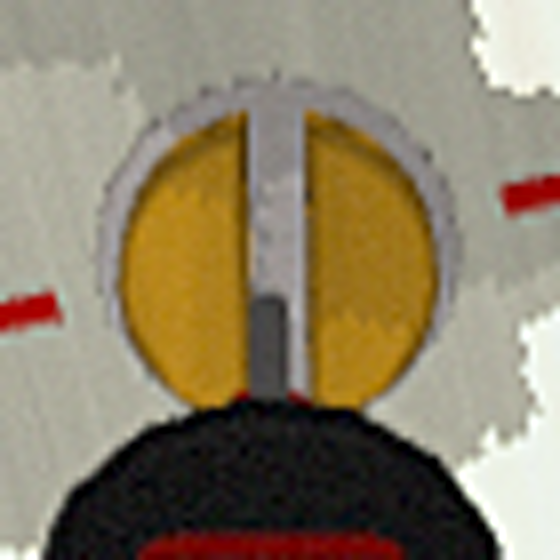

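The blade is parallel to the slot, about 1 mm left of its centre (blade at crop x=268, slot at 278). I'll correct that and descend.

>>> play_rows(increments=[[0.004,0.0016,0.033,-0.015,0,0,1],[0.004,0.0016,0.033,-0.015,0,0,1],[0.004,0.0016,0.033,-0.015,0,0,1],[0.004,0.0016,0.033,-0.015,0,0,1],[0,0,0.01,0,0,0,1]])

```text
time_s: 15.55
eef_pos: [0.4622, -0.2897, 0.1518]
tcp_rot: [[0.472, 0.881, -0.002], [0.881, -0.472, 0.001], [0.0, -0.002, -1.0]]
ft_force: [0.2, -0.5, -0.5]
finger_gap: 0.0195
finger_force: 58.8
```

>>> play_rows(increments=[[0,0,0.01,0,0,0,1],[0,0,0.012,0,0,0,1],[0,0,0.012,0,0,0,1],[0,0,0.012,0,0,0,1],[0,0,0,0,0,0,1]])

```text
time_s: 15.97
eef_pos: [0.4625, -0.29, 0.147]
tcp_rot: [[0.473, 0.881, -0.001], [0.881, -0.473, 0.0], [-0.0, -0.001, -1.0]]
ft_force: [-0.0, -0.0, -2.0]
finger_gap: 0.0195
finger_force: 58.8
```

>>> play_rows(increments=[[0,0,0.012,0,0,0,1],[0,0,0.012,0,0,0,1],[0,0,0.012,0,0,0,1],[0,0,0.012,0,0,0,1],[0,0,0,0,0,0,1]])

```text
time_s: 16.38
eef_pos: [0.4624, -0.29, 0.1411]
tcp_rot: [[0.472, 0.881, -0.001], [0.881, -0.472, 0.001], [-0.0, -0.001, -1.0]]
ft_force: [0.8, 0.5, -1.6]
finger_gap: 0.0193
finger_force: 58.8
```

>>> play_rows(increments=[[0,0,0.005,0,0,0,1],[0,0,0.005,0,0,0,1],[0,0,0,0,0,0,1],[0,0,0,0,0,0,1],[0,0,0,0,0,0,1]])

```text
time_s: 16.8
eef_pos: [0.4627, -0.29, 0.1403]
tcp_rot: [[0.472, 0.881, -0.001], [0.881, -0.472, 0.0], [-0.0, -0.001, -1.0]]
ft_force: [-0.3, -0.5, -0.8]
finger_gap: 0.0193
finger_force: 58.8
```

```bash
python3 - <<'E'
from plan import *
plan([(.4637,-.2922,.1403,-22,25)],1)
E
```

```text
pose [ 0.4627 -0.29    0.1403] yaw 61.81 j7 -9.6 t 16.8 F [-0.3 -0.5 -0.8]
[[-0.0, 0.001, -0.0, -0.0, 0.0, 0.84, 1], [-0.0, 0.001, -0.0, -0.0, 0.0, 0.84, 1], [-0.0, 0.001, -0.0, -0.0, 0.0, 0.84, 1], [-0.0, 0.001, -0.0, -0.0, 0.0, 0.84, 1], [-0.0, 0.001, -0.0, -0.0, 0.0, 0.84, 1]]
[[-0.0, 0.001, -0.0, -0.0, 0.0, 0.84, 1], [-0.0, 0.001, -0.0, -0.0, 0.0, 0.84, 1], [-0.0, 0.001, -0.0, -0.0, 0.0, 0.84, 1], [-0.0, 0.001, -0.0, -0.0, 0.0, 0.84, 1], [-0.0, 0.001, -0.0, -0.0, 0.0, 0.84, 1]]
[[-0.0, 0.001, -0.0, -0.0, 0.0, 0.84, 1], [-0.0, 0.001, -0.0, -0.0, 0.0, 0.84, 1], [-0.0, 0.001, -0.0, -0.0, 0.0, 0.84, 1], [-0.0, 0.001, -0.0, -0.0, 0.0, 0.84, 1], [-0.0, 0.001, -0.0, -0.0, 0.0, 0.84, 1]]
[[-0.0, 0.001, -0.0, -0.0, 0.0, 0.84, 1], [-0.0, 0.001, -0.0, -0.0, 0.0, 0.83, 1], [-0.0, 0.001, -0.0, -0.0, 0.0, 0.84, 1], [-0.0, 0.001, -0.0, -0.0, 0.0, 0.83, 1], [-0.0, 0.0, -0.0, -0.0, 0.0, 0.84, 1]]
[[-0.0, 0.001, -0.0, -0.0, 0.0, 0.83, 1], [-0.0, 0.0, -0.0, -0.0, 0.0, 0.84, 1], [-0.0, 0.001, -0.0, -0.0, 0.0, 0.83, 1], [-0.0, 0.0, -0.0, -0.0, 0.01, 0.84, 1], [-0.0, 0.001, -0.0, -0.0, 0.0, 0.83, 1]]
```

>>> play_rows(increments=[[0,0.001,0,0,0,0.84,1],[0,0.001,0,0,0,0.84,1],[0,0.001,0,0,0,0.84,1],[0,0.001,0,0,0,0.84,1],[0,0.001,0,0,0,0.84,1]])

```text
time_s: 17.22
eef_pos: [0.4629, -0.2902, 0.1402]
tcp_rot: [[0.709, 0.705, -0.001], [0.705, -0.709, 0.001], [-0.0, -0.002, -1.0]]
ft_force: [-0.4, 0.4, -1.5]
finger_gap: 0.0194
finger_force: 58.9
```

>>> play_rows(increments=[[0,0.001,0,0,0,0.84,1],[0,0.001,0,0,0,0.84,1],[0,0.001,0,0,0,0.84,1],[0,0.001,0,0,0,0.84,1],[0,0.001,0,0,0,0.84,1]])

```text
time_s: 17.63
eef_pos: [0.4632, -0.2905, 0.1402]
tcp_rot: [[0.883, 0.47, -0.002], [0.47, -0.883, 0.001], [-0.001, -0.002, -1.0]]
ft_force: [-1.4, 1.0, -1.0]
finger_gap: 0.0194
finger_force: 58.9
```

>>> play_rows(increments=[[0,0.001,0,0,0,0.84,1],[0,0.001,0,0,0,0.84,1],[0,0.001,0,0,0,0.84,1],[0,0.001,0,0,0,0.84,1],[0,0.001,0,0,0,0.84,1]])

```text
time_s: 18.05
eef_pos: [0.4635, -0.2909, 0.1402]
tcp_rot: [[0.981, 0.195, -0.002], [0.195, -0.981, 0.001], [-0.001, -0.001, -1.0]]
ft_force: [-0.9, 0.7, -0.5]
finger_gap: 0.0192
finger_force: 58.9
```

>>> play_rows(increments=[[0,0.001,0,0,0,0.84,1],[0,0.001,0,0,0,0.83,1],[0,0.001,0,0,0,0.84,1],[0,0.001,0,0,0,0.83,1],[0,0,0,0,0,0.84,1]])

```text
time_s: 18.47
eef_pos: [0.4636, -0.2913, 0.1402]
tcp_rot: [[0.995, -0.095, -0.002], [-0.095, -0.995, 0.001], [-0.002, -0.001, -1.0]]
ft_force: [-0.8, 1.6, 0.5]
finger_gap: 0.0192
finger_force: 58.9
```

>>> play_rows(increments=[[0,0.001,0,0,0,0.83,1],[0,0,0,0,0,0.84,1],[0,0.001,0,0,0,0.83,1],[0,0,0,0,0,0.84,1],[0,0.001,0,0,0,0.83,1]])

```text
time_s: 18.88
eef_pos: [0.4636, -0.2917, 0.1402]
tcp_rot: [[0.926, -0.377, -0.001], [-0.377, -0.926, 0.001], [-0.002, -0.001, -1.0]]
ft_force: [-0.1, 1.1, 0.1]
finger_gap: 0.0196
finger_force: 58.9
```

>>> play_rows(increments=[[0,0,0,0,0,0,1],[0,0,0,0,0,0,1],[0,0,0,0,0,0,1],[0,0,0,0,0,0,1],[0,0,0,0,0,0,1]])

```text
time_s: 19.3
eef_pos: [0.4636, -0.2918, 0.1402]
tcp_rot: [[0.928, -0.374, -0.001], [-0.374, -0.928, 0.001], [-0.001, -0.001, -1.0]]
ft_force: [-0.5, 1.9, 0.0]
finger_gap: 0.0195
finger_force: 58.9
```

```bash
python3 - <<'E'
from h import *
from cell import readout,cams
d=cams.snapshot("wrist");s=readout.get_obs();print(s["eef_pos"],s["moment"])
a=d["color"][:,:,::-1];u=proj(d,[.4623,-.292,.082])[0].astype(int);print(u-[50,50]);pickle.dump(d,open("w6.pkl","wb"))
cv2.imwrite("pics/w6.png",cv2.resize(a[u[1]-50:u[1]+50,u[0]-60:u[0]+60],None,fx=6,fy=6,interpolation=cv2.INTER_CUBIC))
E
```

```text
[ 0.46362022 -0.2918694   0.14018889] [0.77373745 0.11983097 0.04588128]
[266 165]
```

View pics/w6.png

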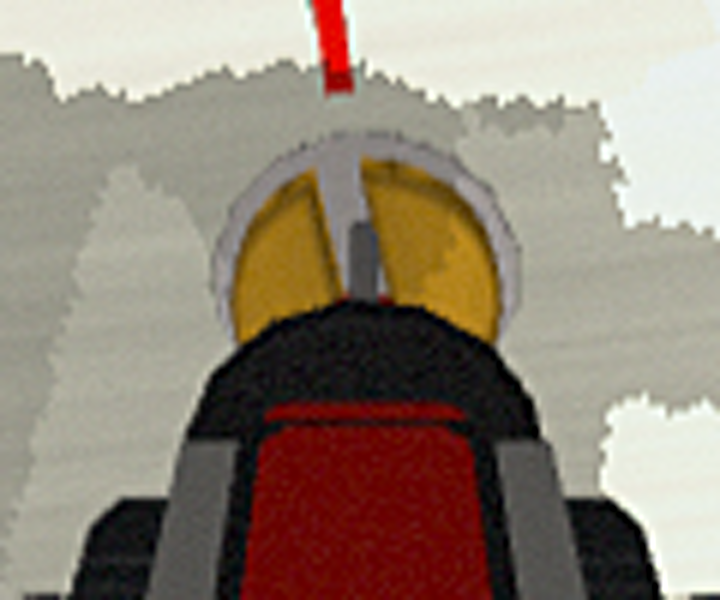

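The slot (edges (313,170)-(342,290)) is about 5° short of the mark (328,0)-(340,92). I'll turn 5° more, then push.

>>> play_rows(increments=[[0,0,0,0,0,0.5,1],[0,0,0,0,0,0.5,1],[0,0,0,0,0,0.25,1],[0,0,0,0,0,0,1],[0,0,0,0,0,0,1]])

```text
time_s: 19.77
eef_pos: [0.4636, -0.292, 0.1402]
tcp_rot: [[0.892, -0.453, -0.001], [-0.453, -0.892, 0.001], [-0.001, -0.0, -1.0]]
ft_force: [-1.1, 3.5, 0.9]
finger_gap: 0.019
finger_force: 58.9
```

>>> play_rows(increments=[[0,0,0.01,0,0,0,1],[0,0,0.01,0,0,0,1],[0,0,0.01,0,0,0,1],[0,0,0.01,0,0,0,1],[0,0,0.01,0,0,0,1]])

```text
time_s: 20.18
eef_pos: [0.4644, -0.2923, 0.1347]
tcp_rot: [[0.891, -0.454, 0.001], [-0.454, -0.891, 0.0], [0.0, -0.0, -1.0]]
ft_force: [0.2, 3.8, 5.5]
finger_gap: 0.0194
finger_force: 59.7
```

>>> play_rows(increments=[[0,0,0.01,0,0,0,1],[0,0,0.01,0,0,0,1],[0,0,0.01,0,0,0,1],[0,0,0,0,0,0,1],[0,0,0,0,0,0,1]])

```text
time_s: 20.6
eef_pos: [0.4645, -0.2924, 0.1314]
tcp_rot: [[0.891, -0.454, 0.001], [-0.454, -0.891, 0.0], [0.001, -0.0, -1.0]]
ft_force: [-0.4, 3.4, 7.9]
finger_gap: 0.0194
finger_force: 59.9
```

>>> play_rows(increments=[[0,0,0.007,0,0,0,1],[0,0,0.007,0,0,0,1],[0,0,0.007,0,0,0,1],[0,0,0,0,0,0,1],[0,0,0,0,0,0,1]])

```text
time_s: 21.02
eef_pos: [0.4645, -0.2924, 0.1294]
tcp_rot: [[0.891, -0.454, 0.001], [-0.454, -0.891, -0.0], [0.001, -0.0, -1.0]]
ft_force: [-0.3, 4.3, 12.2]
finger_gap: 0.0194
finger_force: 60.8
```

>>> play_rows(increments=[[0,0,0.006,0,0,0,1],[0,0,0.006,0,0,0,1],[0,0,0,0,0,0,1],[0,0,0,0,0,0,1],[0,0,0,0,0,0,1]])

```text
time_s: 21.43
eef_pos: [0.4648, -0.2926, 0.1291]
tcp_rot: [[0.891, -0.454, 0.001], [-0.454, -0.891, -0.0], [0.001, -0.0, -1.0]]
ft_force: [-4.0, 6.5, 22.2]
finger_gap: 0.0193
finger_force: 62.1
```

```bash
python3 -c "
from cell import bot
print(bot.finish_job())"
```

```text
the job is handed in; nothing more can be done
None
```

I handed the job in, but no verdict came back: red and yellow pins touched at about 4 N each, fastener turned to about the marks (last checked about 5° short, then turned 5° more and not looked at again), and the panel held home at about 22 N with the tester still gripped; I viewed 11 pictures, one over the limit of 10.

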